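Shut the lever arch of a file

ROBOT

A 6-joint arm with a two-finger parallel gripper is mounted at the origin on a cart in front of the work surface, level with it; the furniture and walls round the work are solid. World frame = base frame: x ahead of the robot, y to its left, z up, the work surface at z = 0. Lengths are in mm, angles in rad, forces in N, time in s.
With the tool pointing down it reaches from about 400 to 925 mm from the base axis. Payload 12.5 kg.
Tool frame: the origin (TCP) lies midway between the tips of the shut fingers; the grasp point (between the pads) lies 19 mm behind it; z points along the fingers, y is the line along which they close (so a half turn about z gives the same grasp; the last joint's range is limited). The gripper opens to 95 mm and grips with 3 to 60 N. Pads are 20 mm wide; open, the fingers measure 119 mm over their backs; the gripper's body (75 mm by 180 mm) begins 59 mm behind the grasp point.
Start: joints at [0.995, 0.491, 1.559, -0, 1.092, -0.106], TCP at [282.93, 557.313, 214.661] pointing down, gripper open.
Joint ranges: [-3.1, 3.1], [-0.84, 2.19], [0.05, 2.79], [-1.13, 4.28], [0.06, 2.93], [-2.69, 2.69]. Speed limits (rad/s): [2.22, 2.22, 2.79, 3.14, 3.14, 3.14].

INTERFACE

Orientations are given as [roll, pitch, yaw] about the fixed x, y, z axes, in that order (R = Rz(yaw) Ry(pitch) Rx(roll)).
In Python, from cell import env gives the robot as it stands.
- The arm moves only by the tool carry_out, never from a script. Its argument "series" is a list of rows, each a list of 4 numbers: the shift along the world's x, y, z normalised to -1 to 1, where 1 is 5 cm, then the turn about the world's z normalised to -1 to 1, where 1 is 6 degrees. In form: [[x, y, z, turn], ...]. A call has exactly 5 rows; each row shifts and turns the commanded pose from where the row before left it; what a row does not reach is not made up. A row lasts 1/10 s, in which the tool goes at most 50 mm and 8.59 degrees, less where a joint would pass 70% of its speed; a pose out of reach is approached as far as the arm can. A call with a number of a shift or a turn outside -1 to 1 is refused whole. A call with a gripper value outside its range is refused whole. "fingers" is the closure, from -1 (fully open) to 1 (shut), set as the call begins (left out, the last holds). The fingers move at their own pace and stop on an object; the grip force is fixed at half the most. Time passes only in rows, so rows that do not move let the fingers close, or fill a call up. It gives the time, the measured TCP pose, the force, the opening and the grip force at its end, in the units of the state.
- env.state(): the state, without advancing time (a new reading comes with each control period).
- env.read_camera(name): name is "scene" or "side" or "wrist"; returns the picture (420x560x3 uint8, red, green, blue); there is no depth.
- env.calibration(name): a dict with "K" (3x3 intrinsics, pixels), "dist" ([k1, k2, p1, p2, k3] as OpenCV has them; the pictures are not rectified), "pose" (4x4, takes a point from camera to world coordinates). Camera axes: x right, y down, z forward; pixel columns grow to the right and rows downward; lengths in mm; the calibration is good to about 2 mm. A picture is of the moment at which its call begins: read the wrist's pose just before it. calibration takes no time and is no camera call; for the wrist camera it gives the pose at the moment of the call.
- env.job_done(): hands the job in; it is judged then, once.
Trained networks look in the newest picture that a camera, given by its name, has taken for a name from the list of things; names that differ only in an ending like _2 or _b are one class to them, and where a whole thing is asked for, a point or a joint stands for the part that bears it (a point fixed in the world has none). Each returns a list of dicts, best first, with "conf" (0 to 1); they miss things now and then, are a little off and sometimes report something else, mostly with a low value. They report only what shows in the picture. A call takes as long as a camera call.
- env.look_for(camera, label): "position" ([row, column] as shares, 0 to 1, of the picture: columns of its width, rows of its height, amid what is visible of it).
The state is a dict: "t": time; "joints": joint angles; "qvel": joint speeds; "tau": joint torques, N m; "eef_pos": TCP position; "tcp_rot": TCP orientation; "ft_force": force on the tool from outside, world axes, zero at the start; "moment": the same for the moment, N m; "opening": opening from 0.0 (shut) to 1.0 (fully open); "grip_force": force on a finger pad.
Only numpy, scipy, OpenCV 4.12 (cv2) and the standard library are available. Lean on these libraries where they do the work, as an engineer would, in place of code of your own. Each camera call takes 0.05 s, during which the arm holds its last target. There are 200 camera calls.

TASK

The lever-arch file lies open with its dividers on the posts, ready to be shut, but somebody left the stapler in its spine, just where the lever comes down. Take the stapler out and stand it on its base on the bare desk, clear of the file, then fold the lever all the way down so that the arches close onto the posts. Leave the other things where they are.

Things in the scene. Friction and masses are not known exactly. Their poses are not given: they have to be found in the camera images.
- file: A5 lever-arch file lying open, flat and fixed on the desk. Origin: on the desk under the lever's pivot; x runs from the dividers across to the spine, y along the spine, z up. Black boards with grey lining, 3 mm thick, y = -115 to 115 mm: back board x = -168 to 32, spine 32 to 108, front board 108 to 308. Card dividers 9 mm high cover x = -163 to -10.
- post_tops (a point): Midpoint between the tops of the file's two steel posts, 50 mm above the desk; the posts stand at x = -22, y = -40 and 40 mm of the file.
- lever_pivot (a point): Centre of the lever's pivot pin, 24 mm above the desk over the file's origin; the pin runs along the file's y axis, in a steel bracket about 20 mm square and 31 mm high.
- lever_tip (a point): Centre of the rolled thumb end of the lever, 98.5 mm from the pivot. The lever is a steel strip 11 mm wide and 3 mm thick, midway between the two arches; its last 20 mm are 18 mm wide (in the file's y) and the rolled edge is 7 mm thick. Open, it stands roughly upright; shut, it lies level over the spine, its tip 24 mm above the desk.
- lever (a joint): Angle of the lever, rad: 0 = folded down to its stop, pointing along the file's +x over the spine; about 1.57 = upright; 1.85 = open stop, leaning back over the dividers. It stays where it is left; about 2 N at the tip moves it.
- arches (a joint): Angle of the pair of steel wire arches, rad: 0 = shut, their ends meeting the posts; about 0.65 = open, leaning to the file's +x. The lever drives them (0.37 of its angle). They stand at y = -40 and 40 of the file, reach up to 66 mm above the desk, and open reach out to x = 32.
- stapler: Half-strip stapler, blue arm on a black base, 145 x 36 x 48 mm, 0.26 kg. Origin: centre of its underside; x along its length, z up. The base is 36 mm wide and 8 mm high; the closed arm above it, from 21 to 48 mm, is 30 mm wide at most (16 mm below 30 mm) and is fixed. At the start it stands on the spine, roughly along it, under the lever's path.
- pen: Pen, 145 mm long and 9 mm thick, lying on the front board of the file, where it stays. Origin: its middle, underneath; y along its length.
- masking_tape: Roll of masking tape lying flat on the desk, 88 mm across, 24 mm high. Origin: centre of its underside.
- glue_stick: Glue stick lying on the desk, 99 x 26 mm, long in its y. Origin: its middle, underneath.
- phone: Smartphone lying on the desk, 150 x 72 x 9 mm, long in its x. Origin: centre of its underside.
- note_pad: Block of sticky notes, 76 x 76 x 25 mm. Origin: centre of its underside.
- mug: White mug, 82 mm across, 114 mm with its handle (toward its -y), 91 mm high. Origin: centre of its underside.
- highlighter: Stubby highlighter lying on the desk, 26 x 81 x 18 mm, long in its y. Origin: its middle, underneath.
- tape_dispenser: Black tape dispenser at the right edge of the desk, 150 x 55 x 79 mm, long in its x; does not move. Origin: centre of its underside.

How it is judged:
By the outcome, as a careful person would: the job done as asked, in the order asked, and still so for the second after the job is handed in, with the robot touching nothing.
It also fails if it takes over 51 s, if anything falls off the work surface, if the arm or the gripper's body presses on something with over 40 N, if the wrist force passes 120 N, or if a joint passes its speed limit or range.

## Working session

There is one attempt and no reset: what is moved stays moved. The work goes in short steps, Python scripts to look and compute and a tool call to move; the robot and the scene stay as the last step left them, time stands still between calls to the robot, and variables do not carry over. Pictures are saved under pics/ and viewed, at most 10 in all, crops included, and the job is handed in when it is done.

Besides the shell and the picture viewer there is one more tool, called after ">>>" in YAML: its name, and indented under it one key for each argument. carry_out: Moves the arm, as the interface text tells. Its arguments: {"type":"object","properties":{"series":{"type":"array","items":{"type":"array","items":{"type":"number","minimum":-1,"maximum":1}}},"fingers":{"type":"number"}},"required":["series"]}

```bash
mkdir -p pics
cat > h.py <<'E'
import numpy as np, cv2
from cell import env
def ray(cam,px):
    c=env.calibration(cam);K=np.array(c["K"],float);d=np.array(c["dist"],float);T=np.array(c["pose"],float)
    n=cv2.undistortPoints(np.array([[px]],float),K,d)[0,0]
    return T[:3,3],T[:3,:3]@np.array([n[0],n[1],1.])
def onz(cam,px,z):
    o,r=ray(cam,px);return o+r*(z-o[2])/r[2]
def proj(cam,P):
    c=env.calibration(cam);T=np.linalg.inv(np.array(c["pose"],float))
    p=(T[:3,:3]@np.atleast_2d(P).astype(float).T+T[:3,3:]).T
    return cv2.projectPoints(p,np.zeros(3),np.zeros(3),np.array(c["K"],float),np.array(c["dist"],float))[0][:,0]
def tri(cams,pxs):
    A=np.zeros((3,3));b=np.zeros(3)
    for c,p in zip(cams,pxs):
        o,r=ray(c,p);r=r/np.linalg.norm(r);M=np.eye(3)-np.outer(r,r);A+=M;b+=M@o
    return np.linalg.solve(A,b)
def snap(cam,name):
    im=env.read_camera(cam);cv2.imwrite(f"pics/{name}.png",im[:,:,::-1]);return im
E
python3 - <<'E'
from h import *
for c in("scene","side"):
    snap(c,c+"0")
    for l in("file","stapler","lever_tip","lever_pivot","post_tops","pen","masking_tape","glue_stick","phone","note_pad","mug","highlighter","tape_dispenser"):
        r=[(round(x["position"][1]*560),round(x["position"][0]*420),round(x["conf"],2)) for x in env.look_for(c,l)[:2]]
        print(c,l,r, [onz(c,q[:2],0).round() for q in r[:1]])
E
```

```text
scene file [] []
scene stapler [(285, 242, 0.64)] [array([580.,  31.,   0.])]
scene lever_tip [] []
scene lever_pivot [(277, 244, 0.75)] [array([603.,  25.,   0.])]
scene post_tops [(276, 247, 0.88)] [array([611.,  32.,   0.])]
scene pen [] []
scene masking_tape [(274, 318, 0.71)] [array([721., 207.,   0.])]
scene glue_stick [(227, 211, 0.69), (279, 245, 0.62)] [array([ 675., -151.,    0.])]
scene phone [(402, 298, 0.97)] [array([403., 337.,   0.])]
scene note_pad [(352, 338, 0.86)] [array([580., 353.,   0.])]
scene mug [(201, 157, 0.85)] [array([ 651., -387.,    0.])]
scene highlighter [(304, 141, 0.69)] [array([ 318., -271.,    0.])]
scene tape_dispenser [(265, 127, 0.8)] [array([ 400., -398.,    0.])]
side file [(266, 246, 0.85)] [array([558.,  43.,   0.])]
side stapler [(256, 241, 0.96)] [array([590.,  24.,   0.])]
side lever_tip [(291, 215, 0.52), (257, 239, 0.22)] [array([ 491., -107.,    0.])]
side lever_pivot [(268, 244, 0.78), (245, 330, 0.37)] [array([553.,  34.,   0.])]
side post_tops [(265, 246, 0.81)] [array([561.,  43.,   0.])]
side pen [(221, 231, 0.53)] [array([703., -10.,   0.])]
side masking_tape [(209, 274, 0.67), (263, 248, 0.61)] [array([708., 172.,   0.])]
side glue_stick [(234, 200, 0.59)] [array([ 684., -165.,    0.])]
side phone [(316, 329, 0.78)] [array([403., 335.,   0.])]
side note_pad [(244, 328, 0.8)] [array([586., 349.,   0.])]
side mug [(247, 154, 0.65)] [array([ 674., -442.,    0.])]
side highlighter [(338, 185, 0.45)] [array([ 338., -282.,    0.])]
side tape_dispenser [(265, 246, 0.65), (320, 164, 0.61)] [array([561.,  43.,   0.])]
```

View pics/scene0.png

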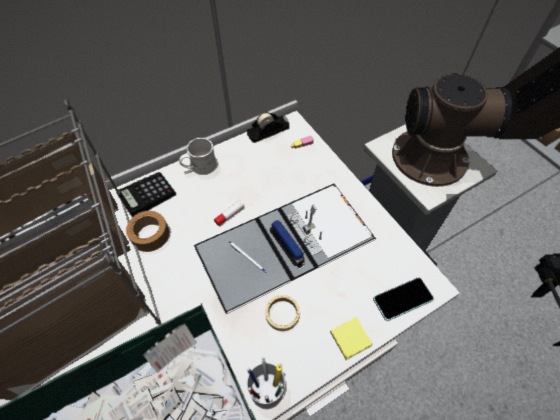

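View pics/side0.png

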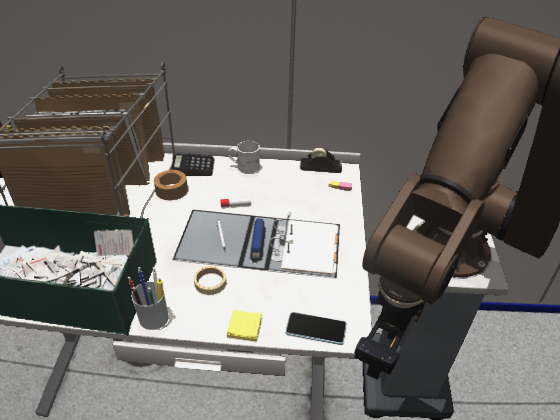

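Scene shows the file (corners about (195,243), (229,310), (375,238), (337,185)), stapler at (287,242), the lever at about (309,218). Side agrees, stapler at (257,240). I'll enlarge both.

Run:
```python
from h import *
a=cv2.imread("pics/scene0.png")[175:320,185:385];b=cv2.imread("pics/side0.png")[200:285,165:350]
cv2.imwrite("pics/sc.png",cv2.resize(a,None,fx=4,fy=4,interpolation=cv2.INTER_CUBIC))
cv2.imwrite("pics/si.png",cv2.resize(b,None,fx=4.3,fy=4.3,interpolation=cv2.INTER_CUBIC))
```

```text
(no output)
```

View pics/sc.png

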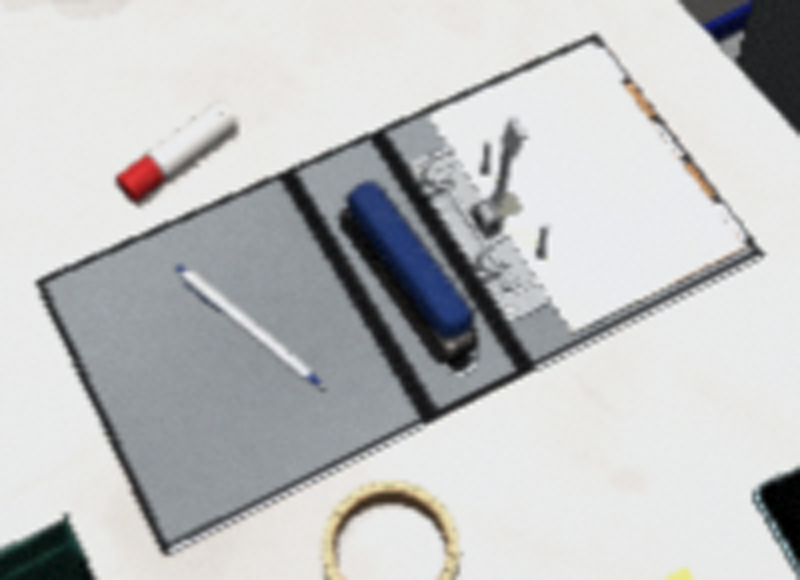

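View pics/si.png

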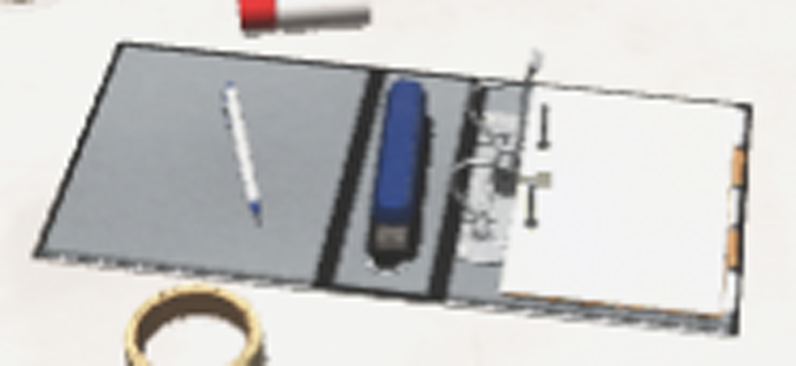

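```bash
cat > fit.py <<'E'
from h import *
from scipy.optimize import least_squares
S=lambda x,y:(x/4+185,y/4+175); D=lambda x,y:(x/4.3+165,y/4.3+200)
F=np.array([[308,-115,3],[-168,-115,3],[-168,115,3],[308,115,3]],float)
sc=np.array([S(40,283),S(597,38),S(763,253),S(165,548)]);si=np.array([D(120,43),D(752,104),D(738,331),D(37,256)])
def tf(p,P):
    c,s=np.cos(p[2]),np.sin(p[2]);P=np.atleast_2d(P);return np.c_[p[0]+c*P[:,0]-s*P[:,1],p[1]+s*P[:,0]+c*P[:,1],P[:,2]]
f=lambda p:np.r_[proj("scene",tf(p,F))-sc,proj("side",tf(p,F))-si].ravel()
r=least_squares(f,[500,30,0],x_scale=[100,100,1]);fp=r.x
if __name__=="__main__":
    print(fp.round(3),r.fun.round(1))
    t=tri(("scene","side"),(S(514,128),D(535,57)));print("tip",t.round(1))
    c,s=np.cos(fp[2]),np.sin(fp[2]);d=t-[fp[0],fp[1],0];print("tip file",c*d[0]+s*d[1],-s*d[0]+c*d[1],d[2])
    for n,a,b in(("top far end",S(362,188),D(408,84)),("front end top",S(458,325),D(392,215))):
        print(n,tri(("scene","side"),(a,b)).round(1),onz("scene",a,48).round(1),onz("side",b,48).round(1))
E
python3 fit.py; python3 -c "
from h import *
print(env.state());print(np.array(env.calibration('wrist')['pose']).round(2))"
```

```text
[ 5.08154e+02  3.43610e+01 -5.40000e-02] [-1.6 -1.6 -0.2 -2.4  0.7 -0.4 -0.4  1.2 -0.3  0.1  0.6  0.5  0.8  1.6
 -1.   0.9]
tip [494.3  36.9 126.2]
tip file -14.007677460873786 1.7447831861174263 126.16960208359188
top far end [583.3 -14.9  51.2] [583.8 -15.3  48. ] [582.6 -20.4  48. ]
front end top [581.4 108.7  44. ] [583.9 111.4  48. ] [579.8 111.3  48. ]
{'t': 1.4, 'joints': array([ 9.95397422e-01,  4.90877122e-01,  1.55890447e+00,  1.95013336e-05,
        1.09168944e+00, -1.05612919e-01]), 'qvel': array([-0.00172444,  0.0001987 ,  0.00026619, -0.00332442, -0.00114435,
        0.00055446]), 'tau': array([-5.49128316e-07, -6.12462616e+01, -2.58426940e+01,  6.93245069e-02,
        4.45630308e-02, -1.25958695e-05]), 'eef_pos': array([282.92731992, 557.31483325, 214.67362159]), 'tcp_rot': array([ 3.14146988e+00, -4.38889597e-06,  2.67179768e+00]), 'ft_force': array([-0.24051022,  1.01089742,  0.12172859]), 'moment': array([0.00489493, 0.00690973, 0.00821612]), 'grip_force': 0.0, 'opening': 0.9959353198234094}
[[ 4.5000e-01  8.5000e-01  2.6000e-01  2.1024e+02]
 [ 8.9000e-01 -4.3000e-01 -1.3000e-01  5.9457e+02]
 [-0.0000e+00  2.9000e-01 -9.6000e-01  3.8420e+02]
 [ 0.0000e+00  0.0000e+00  0.0000e+00  1.0000e+00]]
```

>>> carry_out:
  series:
    - [0.37,-0.68,0,-0.7]
    - [0.37,-0.68,0,-0.7]
    - [0.37,-0.68,0,-0.7]
    - [0.37,-0.68,0,-0.7]
    - [0.37,-0.68,0,-0.7]
  fingers: 1

```text
t: 1.9
eef_pos: [375.9, 386.0, 214.8]
tcp_rot: [3.141, 0.0, 2.302]
ft_force: [-0.2, 0.1, 0.6]
opening: 0.636
grip_force: 0.0
```

>>> carry_out:
  series:
    - [0.37,-0.68,0,-0.7]
    - [0.37,-0.68,0,-0.7]
    - [0.37,-0.68,0,-0.7]
    - [0.37,-0.68,0,-0.7]
    - [0.37,-0.68,0,-0.7]

```text
t: 2.4
eef_pos: [468.5, 215.9, 214.8]
tcp_rot: [3.141, 0.0, 1.936]
ft_force: [1.2, 0.1, -0.1]
opening: 0.217
grip_force: 0.0
```

>>> carry_out:
  series:
    - [0.37,-0.68,0,-0.7]
    - [0.37,-0.68,0,-0.7]
    - [0.37,-0.68,0,-0.7]
    - [0.37,-0.68,0,-0.7]
    - [0.37,-0.68,0,-0.7]

```text
t: 2.9
eef_pos: [561.0, 45.8, 214.8]
tcp_rot: [3.141, -0.0, 1.569]
ft_force: [-0.6, -0.4, 0.0]
opening: 0.007
grip_force: 0.0
```

Run:
```python
from h import *
s=env.state();print(s["t"],s["eef_pos"].round(1),s["tcp_rot"].round(3),s["opening"],s["joints"].round(2))
print(np.array(env.calibration("wrist")["pose"]).round(3))
im=snap("wrist","w1");cv2.imwrite("pics/w1b.png",cv2.resize(im[:,:,::-1],(784,588),interpolation=cv2.INTER_CUBIC))
```

```text
2.9 [561.   45.8 214.8] [ 3.141 -0.     1.569] 0.007244135001100469 [-0.04  0.4   1.71  0.    1.03 -0.03]
[[ 1.00000e+00 -3.00000e-03 -0.00000e+00  5.61103e+02]
 [-3.00000e-03 -9.58000e-01 -2.88000e-01  1.27627e+02]
 [ 1.00000e-03  2.88000e-01 -9.58000e-01  3.84344e+02]
 [ 0.00000e+00  0.00000e+00  0.00000e+00  1.00000e+00]]
```

View pics/w1b.png

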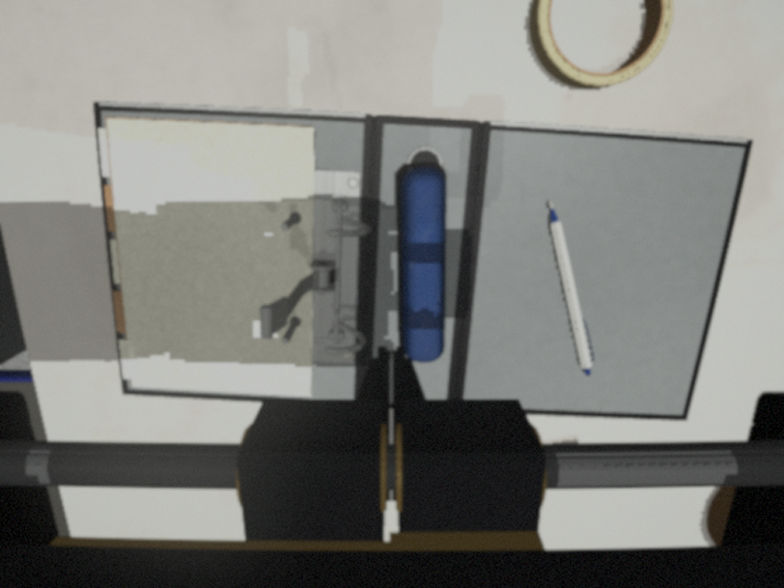

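The wrist view shows the stapler arm from (423,166) to (422,360), the lever tip at (265,320) and file corners (97,105), (750,142), (687,418), (124,393), in the enlarged picture (×1.4).

```bash
cat > fit2.py <<'E'
from fit import *
W=lambda x,y:(x/1.4,y/1.4)
wr=np.array([W(687,418),W(124,393),W(97,105),W(750,142)])
if __name__=="__main__":
    g=lambda p:np.r_[proj("scene",tf(p,F))-sc,proj("side",tf(p,F))-si,2*(proj("wrist",tf(p,F))-wr)].ravel()
    q=least_squares(g,fp,x_scale=[100,100,1]);print(q.x.round(3),q.fun[-8:].round(1))
    q2=least_squares(lambda p:(proj("wrist",tf(p,F))-wr).ravel(),fp,x_scale=[100,100,1]);print(q2.x.round(3),q2.fun.round(1))
    fpn=q.x
    for px in((400,170),(445,170),(402,355),(443,355)):print(px,onz("wrist",W(*px),45).round(1))
    for px in((423,166),(422,360)):print("top",onz("wrist",W(*px),51).round(1))
    print("base end",onz("wrist",W(426,148),5).round(1))
    t=tri(("scene","side","wrist"),(S(514,128),D(535,57),W(265,320)));d=t-[fpn[0],fpn[1],0];c,s=np.cos(fpn[2]),np.sin(fpn[2])
    print("tip",t.round(1),c*d[0]+s*d[1],-s*d[0]+c*d[1],d[2])
    for th in(1.6,1.65,1.7,1.75,1.8,1.85):
        P=tf(fpn,[98.5*np.cos(th),0,24+98.5*np.sin(th)])[0];print(th,P.round(1),[(np.array(proj(cm,P)[0])-x).round(1) for cm,x in(("scene",S(514,128)),("side",D(535,57)),("wrist",W(265,320)))])
E
python3 fit2.py
```

```text
[ 5.14606e+02  2.76450e+01 -6.10000e-02] [ 0.9  4.6 -2.6  4.6 -7.7 -3.4  6.5 -2.9]
[ 5.15079e+02  2.73240e+01 -6.10000e-02] [ 0.7  2.6 -0.9  2.5 -3.3 -1.5  3.7 -1. ]
(400, 170) [570.5 104.9  45. ]
(445, 170) [599.3 104.7  45. ]
(402, 355) [571.4 -23.2  45. ]
(443, 355) [600.5 -23.6  45. ]
top [584.8 107.6  51. ]
top [585.2 -24.6  51. ]
base end [589.7 117.8   5. ]
tip [494.5  33.4 123.1] -20.43309491197692 4.506857732758675 123.10342299162224
1.6 [511.7  27.8 122.5] [array([-7.1,  0.3]), array([-6.6, -0.9]), array([21.1,  4.3])]
1.65 [506.8  28.1 122.2] [array([-5.5, -0.3]), array([-4.9, -0.6]), array([14.6,  3.9])]
1.7 [501.9  28.4 121.7] [array([-3.9, -0.9]), array([-3.2, -0.3]), array([8.3, 3.3])]
1.75 [497.1  28.7 120.9] [array([-2.4, -1.4]), array([-1.5,  0.1]), array([2.1, 2.7])]
1.8 [492.3  29.  119.9] [array([-0.9, -1.9]), array([0.2, 0.5]), array([-3.9,  1.9])]
1.85 [487.5  29.3 118.7] [array([ 0.6, -2.3]), array([1.8, 1. ]), array([-9.7,  1. ])]
```

>>> carry_out:
  series:
    - [-0.12,-0.06,-0.54,0]
    - [-0.12,-0.06,-0.54,0]
    - [-0.12,-0.06,-0.54,0]
    - [-0.12,-0.06,-0.54,0]
    - [-0.12,0,0,0]

```text
t: 3.45
eef_pos: [528.7, 35.1, 104.2]
tcp_rot: [-3.137, -0.0, 1.572]
ft_force: [0.8, -0.0, 0.0]
opening: 0.004
grip_force: 0.0
```

>>> carry_out:
  series:
    - [-0.14,0,0,0]
    - [-0.14,0,0,0]
    - [-0.12,0,0,0]
    - [-0.06,0,0,0]
    - [0,0,0,0]

```text
t: 3.95
eef_pos: [507.3, 35.4, 107.3]
tcp_rot: [3.141, 0.0, 1.572]
ft_force: [0.3, 1.1, 0.2]
opening: 0.004
grip_force: 0.0
```

Run:
```python
from h import *
for c in ("scene","side"):
    im=snap(c,c+"2")
a=cv2.imread("pics/scene2.png")[185:255,270:350];b=cv2.imread("pics/side2.png")[190:260,250:330]
cv2.imwrite("pics/c2.png",cv2.resize(np.hstack([a,b]),None,fx=5,fy=5,interpolation=cv2.INTER_CUBIC))
```

```text
(no output)
```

View pics/c2.png

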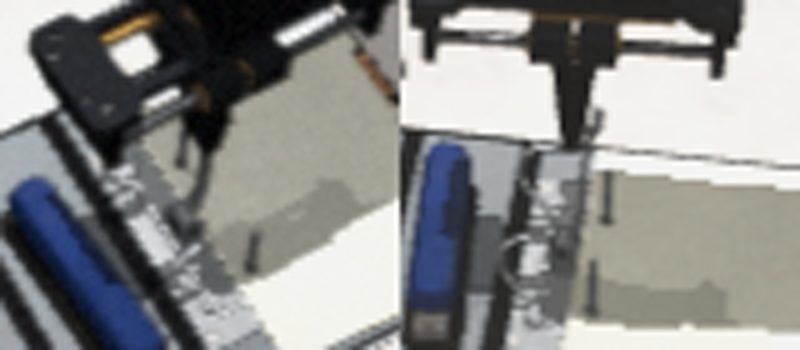

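Fingertips (side crop (572,140)) are still about 10 mm short of the lever (592,140). I'll go on, watching the force.

>>> carry_out:
  series:
    - [-0.08,0,0,0]
    - [-0.08,0,0,0]
    - [-0.08,0,0,0]
    - [0,0,0,0]
    - [0,0,0,0]

```text
t: 4.55
eef_pos: [495.6, 35.3, 106.8]
tcp_rot: [3.141, 0.0, 1.572]
ft_force: [3.6, 1.0, 0.0]
opening: 0.001
grip_force: 1.5
```

>>> carry_out:
  series:
    - [-0.04,0,0,0]
    - [-0.04,0,0,0]
    - [0,0,0,0]
    - [0,0,0,0]
    - [0,0,0,0]

```text
t: 5.05
eef_pos: [494.6, 35.2, 107.4]
tcp_rot: [3.134, 0.0, 1.572]
ft_force: [13.6, 0.5, -2.3]
opening: 0.002
grip_force: 6.4
```

>>> carry_out:
  series:
    - [0.4,0.04,0,0]
    - [0.4,0.04,0,0]
    - [0.4,0.04,0,0]
    - [0.4,0.04,0,0]
    - [0.26,0.02,0,0]
  fingers: -0.26

```text
t: 5.55
eef_pos: [584.8, 44.4, 106.3]
tcp_rot: [-3.14, -0.0, 1.572]
ft_force: [-0.1, 0.5, -0.1]
opening: 0.368
grip_force: 0.0
```

Run:
```python
from h import *
print({k:np.round(env.state()[k],2) for k in("eef_pos","opening")})
im=snap("wrist","w3");cv2.imwrite("pics/w3b.png",cv2.resize(im[:,:,::-1],(784,588),interpolation=cv2.INTER_CUBIC))
print(env.calibration("wrist")["pose"])
```

```text
{'eef_pos': array([584.85,  44.43, 106.3 ]), 'opening': np.float64(0.37)}
[[ 9.99999885e-01  3.55298660e-04  3.21348052e-04  5.86134887e+02]
 [ 4.32828398e-04 -9.57580733e-01 -2.88164799e-01  1.26291490e+02]
 [ 2.05332136e-04  2.88164905e-01 -9.57580777e-01  2.75868046e+02]
 [ 0.00000000e+00  0.00000000e+00  0.00000000e+00  1.00000000e+00]]
```

View pics/w3b.png

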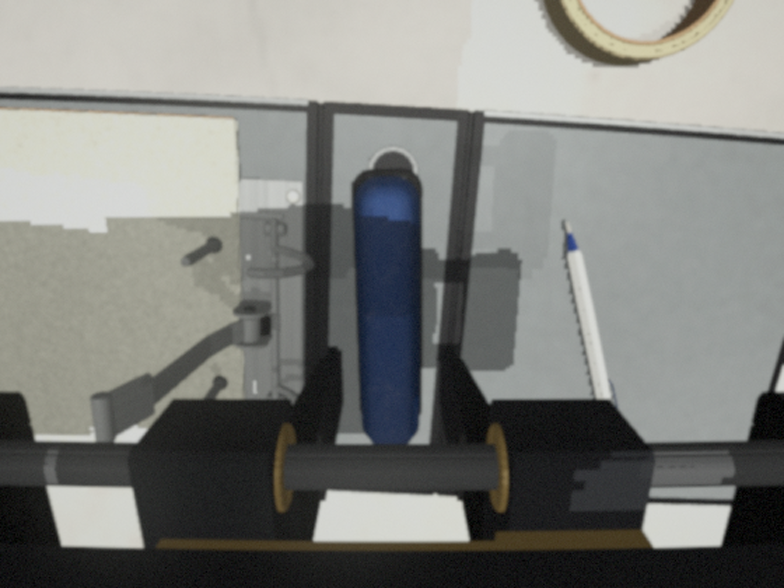

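The fingers (342 and 440) straddle the stapler (355–420) centrally, and the lever is leaning back on its stop. Descend.

>>> carry_out:
  series:
    - [0,0,-0.3,0]
    - [0,0,-0.3,0]
    - [0,0,-0.3,0]
    - [0,0,-0.3,0]
    - [0,0,-0.3,0]

```text
t: 6.1
eef_pos: [583.3, 44.3, 30.9]
tcp_rot: [-3.14, -0.0, 1.572]
ft_force: [-0.7, 0.6, 0.1]
opening: 0.63
grip_force: 0.0
```

>>> carry_out:
  series:
    - [0,0,-0.1,0]
    - [0,0,-0.05,0]
    - [0,0,0,0]
    - [0,0,0,0]
    - [0,0,0,0]

```text
t: 6.6
eef_pos: [584.6, 44.3, 24.7]
tcp_rot: [3.141, 0.0, 1.572]
ft_force: [0.3, 0.1, 0.4]
opening: 0.634
grip_force: 0.0
```

>>> carry_out:
  series:
    - [0,0,0,0]
    - [0,0,0,0]
    - [0,0,0,0]
    - [0,0,0,0]
    - [0,0,0,0]
  fingers: 1

```text
t: 7.1
eef_pos: [584.2, 44.3, 24.2]
tcp_rot: [-3.141, 0.0, 1.572]
ft_force: [-1.4, 0.1, 0.4]
opening: 0.304
grip_force: 30.0
```

>>> carry_out:
  series:
    - [0,0,0,0]
    - [0,0,0,0]
    - [0,0,0.1,0]
    - [0,0,0.1,0]
    - [0,0,0.1,0]

```text
t: 7.6
eef_pos: [584.5, 44.3, 39.5]
tcp_rot: [3.141, 0.0, 1.572]
ft_force: [0.0, -0.4, -3.6]
opening: 0.302
grip_force: 30.0
```

>>> carry_out:
  series:
    - [0,0,0.4,0]
    - [0,0,0.4,0]
    - [0,0,0.4,0]
    - [0,0,0.4,0]
    - [0,0,0.4,0]

```text
t: 8.1
eef_pos: [584.3, 44.3, 140.3]
tcp_rot: [3.141, -0.0, 1.572]
ft_force: [0.3, -0.3, -3.8]
opening: 0.301
grip_force: 30.0
```

>>> carry_out:
  series:
    - [0,-0.6,0,0]
    - [0,-0.6,0,0]
    - [0,-0.6,0,0]
    - [0,-0.6,0,0]
    - [0,-0.6,0,0]

```text
t: 8.6
eef_pos: [584.3, -106.9, 139.6]
tcp_rot: [3.141, 0.0, 1.572]
ft_force: [-0.6, -0.0, -3.9]
opening: 0.302
grip_force: 30.0
```

>>> carry_out:
  series:
    - [-0.34,-0.52,0,0]
    - [-0.34,-0.52,0,0]
    - [-0.34,-0.52,0,0]
    - [-0.34,-0.52,0,0]
    - [-0.34,-0.52,0,0]

```text
t: 9.1
eef_pos: [498.6, -236.6, 139.6]
tcp_rot: [3.141, 0.0, 1.572]
ft_force: [0.4, -0.5, -3.0]
opening: 0.304
grip_force: 30.0
```

Run:
```python
from h import *
print(env.state()["eef_pos"].round(1))
for c in ("scene","side"): snap(c,c+"4")
a=cv2.imread("pics/scene4.png")[110:270,190:350];b=cv2.imread("pics/side4.png")[120:280,210:370]
cv2.imwrite("pics/c4.png",cv2.resize(np.hstack([a,b]),None,fx=2.5,fy=2.5,interpolation=cv2.INTER_CUBIC))
```

```text
[ 498.6 -236.6  139.6]
```

View pics/c4.png

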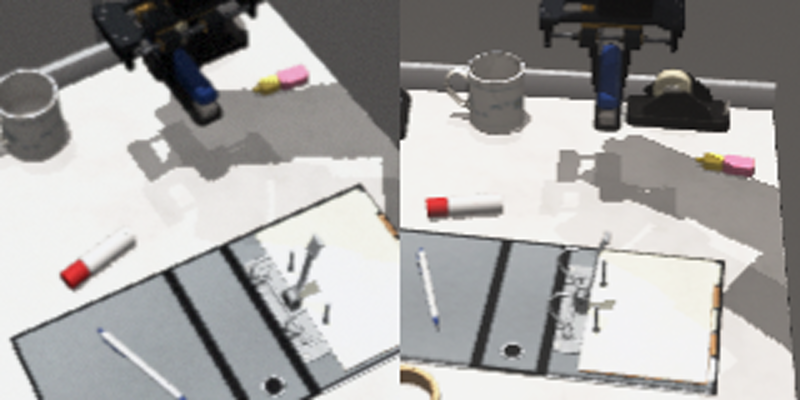

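The stapler is held level over clear desk, between glue stick, mug and highlighter. Lower it.

>>> carry_out:
  series:
    - [0,0,-0.44,0]
    - [0,0,-0.44,0]
    - [0,0,-0.44,0]
    - [0,0,-0.44,0]
    - [0,0,-0.44,0]

```text
t: 9.7
eef_pos: [499.8, -235.3, 28.7]
tcp_rot: [3.141, 0.0, 1.573]
ft_force: [-0.5, -0.0, -3.7]
opening: 0.3
grip_force: 30.0
```

>>> carry_out:
  series:
    - [0,0,-0.06,0]
    - [0,0,-0.06,0]
    - [0,0,-0.02,0]
    - [0,0,0,0]
    - [0,0,0,0]

```text
t: 10.2
eef_pos: [499.8, -235.8, 23.0]
tcp_rot: [3.14, 0.001, 1.572]
ft_force: [-0.5, 0.6, -2.9]
opening: 0.306
grip_force: 30.0
```

>>> carry_out:
  series:
    - [0,0,-0.02,0]
    - [0,0,-0.02,0]
    - [0,0,0,0]
    - [0,0,0,0]
    - [0,0,0,0]

```text
t: 10.7
eef_pos: [499.6, -235.8, 21.0]
tcp_rot: [3.141, 0.0, 1.572]
ft_force: [-2.8, 1.4, 8.1]
opening: 0.3
grip_force: 30.0
```

Contact. Release and rise.

>>> carry_out:
  series:
    - [0,0,0,0]
    - [0,0,0,0]
    - [0,0,0,0]
    - [0,0,0,0]
    - [0,0,0,0]
  fingers: -0.26

```text
t: 11.2
eef_pos: [499.4, -235.7, 20.1]
tcp_rot: [3.142, -0.0, 1.572]
ft_force: [-0.7, -1.0, -0.3]
opening: 0.618
grip_force: 0.0
```

>>> carry_out:
  series:
    - [0,0,0.1,0]
    - [0,0,0.3,0]
    - [0,0,0.5,0]
    - [0,0,0.8,0]
    - [0,0,0.8,0]

```text
t: 11.7
eef_pos: [499.1, -235.5, 146.5]
tcp_rot: [-3.141, -0.001, 1.572]
ft_force: [0.6, 0.8, -0.5]
opening: 0.629
grip_force: 0.0
```

Run:
```python
from h import *
print(env.state()["eef_pos"].round(1))
for c in ("scene","side"): snap(c,c+"5")
a=cv2.imread("pics/scene5.png")[110:270,190:350];b=cv2.imread("pics/side5.png")[120:280,210:370]
cv2.imwrite("pics/c5.png",cv2.resize(np.hstack([a,b]),None,fx=2.5,fy=2.5,interpolation=cv2.INTER_CUBIC))
```

```text
[ 499.1 -235.5  146.5]
```

View pics/c5.png

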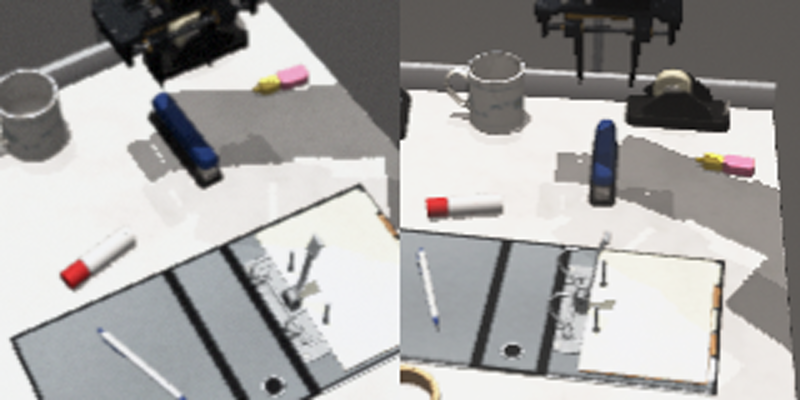

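The stapler stands on its base on bare desk (crop (185,140) and (603,165)), nothing else disturbed. Next the lever, from its divider side.

>>> carry_out:
  series:
    - [-0.08,0.54,0,0]
    - [-0.08,0.54,0,0]
    - [-0.08,0.54,0,0]
    - [-0.08,0.54,0,0]
    - [-0.08,0.54,0,0]
  fingers: 1

```text
t: 12.3
eef_pos: [478.9, -99.6, 144.8]
tcp_rot: [-3.141, -0.0, 1.572]
ft_force: [1.2, 0.1, 0.3]
opening: 0.265
grip_force: 0.0
```

>>> carry_out:
  series:
    - [-0.08,0.54,0,0]
    - [-0.08,0.54,-0.2,0]
    - [-0.08,0.54,-0.2,0]
    - [-0.08,0.54,-0.2,0]
    - [0,0.54,-0.2,0]

```text
t: 12.8
eef_pos: [462.7, 35.4, 104.6]
tcp_rot: [-3.141, -0.0, 1.572]
ft_force: [0.1, 0.8, -0.2]
opening: 0.005
grip_force: 0.0
```

>>> carry_out:
  series:
    - [0.1,0,0,0]
    - [0.1,0,0,0]
    - [0,0,0,0]
    - [0,0,0,0]
    - [0,0,0,0]

```text
t: 13.3
eef_pos: [473.5, 33.6, 105.3]
tcp_rot: [3.141, 0.0, 1.571]
ft_force: [0.4, -1.2, -0.7]
opening: 0.006
grip_force: 0.0
```

Run:
```python
from h import *
p0=env.state()["eef_pos"];print(p0.round(1),env.state()["ft_force"].round(1))
th=np.r_[np.linspace(1.75,0,18)]
d=5*np.sin(th)+1
P=np.c_[511+85*np.cos(th)-d*np.sin(th),0*th,24+85*np.sin(th)+d*np.cos(th)]
P[:,1]=31-0.058*(P[:,0]-511)
print(np.c_[th,P].round(2));print((np.diff(np.vstack([p0,P]),axis=0)/50).round(2).tolist())
```

```text
[473.5  33.6 105.3] [ 0.4 -1.2 -0.7]
[[1.7500e+00 4.9002e+02 3.2220e+01 1.0658e+02]
 [1.6500e+00 4.9856e+02 3.1720e+01 1.0830e+02]
 [1.5400e+00 5.0727e+02 3.1220e+01 1.0913e+02]
 [1.4400e+00 5.1608e+02 3.0710e+01 1.0906e+02]
 [1.3400e+00 5.2488e+02 3.0190e+01 1.0806e+02]
 [1.2400e+00 5.3358e+02 2.9690e+01 1.0614e+02]
 [1.1300e+00 5.4208e+02 2.9200e+01 1.0331e+02]
 [1.0300e+00 5.5027e+02 2.8720e+01 9.9570e+01]
 [9.3000e-01 5.5806e+02 2.8270e+01 9.4960e+01]
 [8.2000e-01 5.6535e+02 2.7850e+01 8.9520e+01]
 [7.2000e-01 5.7203e+02 2.7460e+01 8.3320e+01]
 [6.2000e-01 5.7804e+02 2.7110e+01 7.6400e+01]
 [5.1000e-01 5.8328e+02 2.6810e+01 6.8860e+01]
 [4.1000e-01 5.8769e+02 2.6550e+01 6.0770e+01]
 [3.1000e-01 5.9121e+02 2.6350e+01 5.2240e+01]
 [2.1000e-01 5.9379e+02 2.6200e+01 4.3360e+01]
 [1.0000e-01 5.9539e+02 2.6110e+01 3.4240e+01]
 [0.0000e+00 5.9600e+02 2.6070e+01 2.5000e+01]]
[[0.33, -0.03, 0.02], [0.17, -0.01, 0.03], [0.17, -0.01, 0.02], [0.18, -0.01, -0.0], [0.18, -0.01, -0.02], [0.17, -0.01, -0.04], [0.17, -0.01, -0.06], [0.16, -0.01, -0.07], [0.16, -0.01, -0.09], [0.15, -0.01, -0.11], [0.13, -0.01, -0.12], [0.12, -0.01, -0.14], [0.1, -0.01, -0.15], [0.09, -0.01, -0.16], [0.07, -0.0, -0.17], [0.05, -0.0, -0.18], [0.03, -0.0, -0.18], [0.01, -0.0, -0.18]]
```

>>> carry_out:
  series:
    - [0.17,-0.02,0.01,0]
    - [0.16,-0.01,0.01,0]
    - [0.17,-0.01,0.03,0]
    - [0.17,-0.01,0.02,0]
    - [0.18,-0.01,0,0]

```text
t: 13.8
eef_pos: [516.6, 31.3, 108.6]
tcp_rot: [-3.141, -0.0, 1.572]
ft_force: [-1.8, 0.2, -1.2]
opening: 0.007
grip_force: 1.1
```

>>> carry_out:
  series:
    - [0.18,-0.01,-0.02,0]
    - [0.17,-0.01,-0.04,0]
    - [0.17,-0.01,-0.06,0]
    - [0.16,-0.01,-0.07,0]
    - [0.16,-0.01,-0.09,0]

```text
t: 14.3
eef_pos: [558.4, 28.8, 94.2]
tcp_rot: [-3.141, -0.0, 1.572]
ft_force: [-3.5, -0.1, 0.0]
opening: 0.006
grip_force: 1.3
```

Run:
```python
from h import *
print(env.state()["eef_pos"].round(1),env.state()["ft_force"].round(1))
for c in ("scene","side"):
    snap(c,c+"6")
    print(c,[(round(x["position"][1]*560),round(x["position"][0]*420),round(x["conf"],2)) for x in env.look_for(c,"lever_tip")[:2]])
for th in (0.8,.9,1.,1.2,1.8):
    P=[511+98.5*np.cos(th),29,24+98.5*np.sin(th)];print(th,[proj(c,P).round() for c in("scene","side")])
```

```text
[558.4  28.8  94.2] [-3.5 -0.1  0. ]
scene [(304, 225, 0.41), (280, 303, 0.15)]
side [(276, 229, 0.43)]
0.8 [array([[285., 224.]]), array([[259., 219.]])]
0.9 [array([[287., 222.]]), array([[262., 217.]])]
1.0 [array([[290., 219.]]), array([[264., 216.]])]
1.2 [array([[296., 215.]]), array([[271., 214.]])]
1.8 [array([[314., 204.]]), array([[291., 214.]])]
```

The force of 2–3.5 N is what the lever takes, so it is following. Continue the arc.

>>> carry_out:
  series:
    - [0.15,-0.01,-0.11,0]
    - [0.13,-0.01,-0.12,0]
    - [0.12,-0.01,-0.14,0]
    - [0.1,-0.01,-0.15,0]
    - [0.09,0,-0.16,0]

```text
t: 15.0
eef_pos: [587.8, 26.7, 59.8]
tcp_rot: [-3.141, 0.0, 1.572]
ft_force: [-2.8, 0.5, 0.6]
opening: 0.007
grip_force: 1.2
```

>>> carry_out:
  series:
    - [0.07,0,-0.17,0]
    - [0.05,0,-0.18,0]
    - [0.03,0,-0.18,0]
    - [0.01,0,-0.16,0]
    - [0,0,0,0]

```text
t: 15.5
eef_pos: [595.3, 26.8, 25.0]
tcp_rot: [-3.141, -0.0, 1.572]
ft_force: [0.5, -0.0, -0.8]
opening: 0.006
grip_force: 0.0
```

>>> carry_out:
  series:
    - [0,0,-0.04,0]
    - [0,0,-0.04,0]
    - [0,0,0,0]
    - [0,0,0,0]
    - [0,0,0,0]

```text
t: 16.0
eef_pos: [595.8, 26.9, 23.2]
tcp_rot: [3.14, 0.0, 1.572]
ft_force: [-2.1, -0.7, 7.1]
opening: 0.003
grip_force: 4.1
```

Run:
```python
from h import *
print(env.state()["eef_pos"].round(1),env.state()["ft_force"].round(1))
for c in ("scene","side"): snap(c,c+"7")
a=cv2.imread("pics/scene7.png")[185:265,260:350];b=cv2.imread("pics/side7.png")[185:265,230:320]
cv2.imwrite("pics/c7.png",cv2.resize(np.hstack([a,b]),None,fx=4.4,fy=4.4,interpolation=cv2.INTER_CUBIC))
```

```text
[595.8  26.9  23.2] [-2.1 -0.7  7.1]
```

The lever is at its stop. Press a little more, then retreat and take the last look.

>>> carry_out:
  series:
    - [0,0,-0.05,0]
    - [0,0,-0.05,0]
    - [0,0,0,0]
    - [0,0,0,0]
    - [0,0,0,0]

```text
t: 16.6
eef_pos: [595.9, 26.9, 21.2]
tcp_rot: [3.138, 0.0, 1.573]
ft_force: [-14.1, -0.1, 43.6]
opening: 0.004
grip_force: 22.1
```

>>> carry_out:
  series:
    - [0,0,0.1,0]
    - [0,0,0.4,0]
    - [0,0,0.8,0]
    - [0,0,0.8,0]
    - [0,0,0.8,0]

```text
t: 17.1
eef_pos: [595.3, 26.9, 164.0]
tcp_rot: [3.141, -0.0, 1.572]
ft_force: [0.6, -0.6, 0.1]
opening: 0.005
grip_force: 0.0
```

>>> carry_out:
  series:
    - [0,-0.8,0,0]
    - [0,-0.8,0,0]
    - [0,-0.8,0,0]
    - [0,-0.8,0,0]
    - [0,0,0,0]

```text
t: 17.6
eef_pos: [595.5, -137.3, 162.4]
tcp_rot: [3.14, 0.001, 1.569]
ft_force: [0.5, 0.9, -0.8]
opening: 0.007
grip_force: 0.0
```

Run:
```python
from h import *
print(env.state()["t"],env.state()["eef_pos"].round(1),env.state()["ft_force"].round(1))
for c in ("scene","side"): snap(c,c+"8")
a=cv2.imread("pics/scene8.png")[185:265,260:350];b=cv2.imread("pics/side8.png")[205:285,230:320]
cv2.imwrite("pics/c8.png",cv2.resize(np.hstack([a,b]),None,fx=4.4,fy=4.4,interpolation=cv2.INTER_CUBIC))
```

```text
17.6 [ 595.5 -137.3  162.4] [ 0.5  0.9 -0.8]
```

View pics/c8.png

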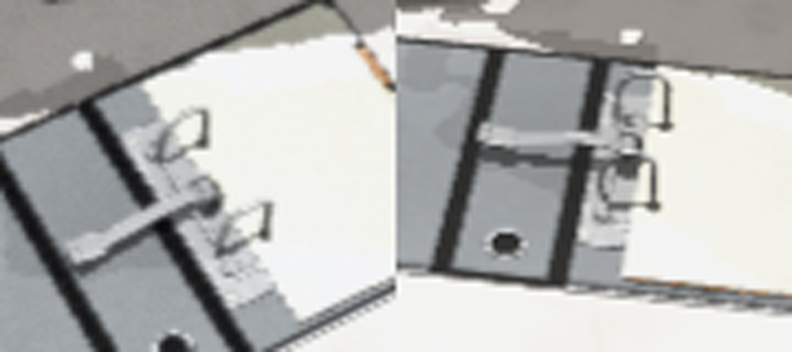

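The lever lies over the spine, its tip at (80,252) and (487,137) in the crops, and both arches meet the posts. I'll check the tip height and hand in if it is right.

Run:
```python
from h import *
t=tri(("scene","side"),((80/4.4+260,252/4.4+185),(91/4.4+230,137/4.4+205)));print(t.round(1))
if abs(t[2]-24)<8: print(env.job_done())
```

```text
[605.   35.1  28.4]
the job is handed in; nothing more can be done
None
```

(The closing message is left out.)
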